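Count along the condiment rack and push the tub into the third gap

ROBOT

A 6-joint arm with a two-finger parallel gripper is mounted at the origin on the work surface. World frame = base frame: x ahead of the robot, y to its left, z up, the work surface at z = 0. Lengths are in m, angles in rad, forces in N, time in s.
With the tool pointing down it reaches from about 0.375 to 0.975 m from the base axis. Payload 3.8 kg.
Tool frame: the origin (TCP) lies midway between the tips of the shut fingers; the grasp point (between the pads) lies 19 mm behind it; z points along the fingers, y is the line along which they close (so a half turn about z gives the same grasp; the last joint's range is limited). The gripper opens to 85 mm and grips with 20 to 120 N. Pads are 22 mm wide; open, the fingers measure 114 mm over their backs; the gripper's body (76 mm by 85 mm) begins 54 mm behind the grasp point. The pads swing forward as they close: fully open they stand 13 mm farther back than shut.
Start: joints at [-1.314, 0.264, 1.604, -0, 1.274, -0.037], TCP at [0.195, -0.646, 0.231] pointing down, gripper open.
Joint ranges: [-2.63, 2.63], [-0.94, 2.18], [0.31, 2.57], [-1.31, 4.45], [0, 2.66], [-2.55, 2.55]. Speed limits (rad/s): [2.57, 2.57, 3.14, 3.14, 3.14, 3.14].

INTERFACE

Orientations are given as a rotation vector (axis times angle).
In Python, from workcell import bot gives the robot as it stands.
- The arm moves only by the tool step_arm, never from a script. Its argument "motion" is a list of rows, each a list of 5 numbers: the finger opening in cm, from 0 to 8.54, then the shift along the tool's x, y, z in cm, then the turn about the tool's z in degrees. In form: [[claw, dx, dy, dz, twist], ...]. A call has 1 to 20 rows; each row is the pose to reach, as a shift and turn from the pose commanded when the call began, along the tool's axes at that moment; what a row does not reach only later rows make up. A row lasts 1/10 s, in which the tool goes at most 50 mm and 8.59 degrees, less where a joint would pass 70% of its speed; a pose out of reach is approached as far as the arm can. A call with a gripper value outside its range is refused whole. The fingers move at their own pace and stop on an object; "force" is the grip in N (left out, the last holds). Time passes only in rows, so rows that repeat a pose let the fingers close. It gives the time, the measured TCP pose, the force, the opening and the grip force at its end, in the units of the state.
- bot.read_state(): the state, without advancing time (a new reading comes with each control period).
- bot.read_camera(name): name is "scene" or "top" or "wrist"; returns (picture, depth): 420x560x3 uint8, red, green, blue; 420x560 float32, m along the optical axis (not along the pixel's ray), 0 where there is no reading.
- bot.calibration(name): a dict with "mtx" (3x3 intrinsics, pixels), "origin" and "orientation" of the camera in the world; the wrist camera has in their place "T_tool_cam" (4x4, takes a point from camera to tool coordinates, whose origin is the TCP and whose axes are the flange's). Camera axes: x right, y up, looking along -z (the intrinsics and any distortion apply to the point x, -y, -z); pixel columns grow to the right and rows downward; lengths in m; the calibration is good to about 2 mm. A picture is of the moment at which its call begins: read the wrist's pose just before it. calibration takes no time and is no camera call.
- bot.finish_job(): hands the job in; it is judged then, once.
The state is a dict: "time": time; "q": joint angles; "joint_vel": joint speeds; "joint_torque": joint torques, N m; "tool_pos": TCP position; "tcp_rot": TCP orientation; "wrist_force": force on the tool from outside, world axes, zero at the start; "torque": the same for the moment, N m; "width": opening from 0.0 (shut) to 1.0 (fully open); "grip_force": force on a finger pad.
Only numpy, scipy, OpenCV 4.12 (cv2) and the standard library are available. Lean on these libraries where they do the work, as an engineer would, in place of code of your own. Each camera call takes 0.05 s, during which the arm holds its last target. There are 200 camera calls.

TASK

Starting at the end of the wooden rack where the pepper mill stands, count along with a fingertip: touch the top of the first, the second and then the third divider (the end one is the first). Then push the white lidded tub that stands in front of the rack along the counter, lengthwise, fully home into the third gap from that end (count every gap, filled or empty; it lies just past the third divider), without lifting or tipping it. Leave everything else where it stands.

Things in the scene. Friction and masses are not known exactly. Their poses are not given: they have to be found in the camera images.
- rack: pale wooden comb rack, screwed down: a back board (416 wide, 85 high) with seven upright dividers standing towards the robot, making six gaps in a row, open at front and top, floored by the counter. Origin on the counter in mid-row; x points into the gaps, away from the robot, y along the row, z up. Gaps are centred at y = +165, +99, +33, -33, -99, -165 mm, each 56 mm wide.
- rack_face (a point): middle of the lower edge of the back board's inner face, which closes the gaps: at rack x = +45 mm, y = 0. Axes as the rack's.
- rack_front (a point): rounded front end of the middle divider (divider 4) at the counter: at rack x = -32 mm, y = 0; the front ends of all dividers are in line there, so each gap is 77 mm deep. Axes as the rack's.
- tub: plain white china butter box with a steel lid, the tub standing by itself on the counter before the rack, 0.25 to 0.5 kg: a block 90 mm long (its x), 44 wide (y), 36 high, with a slightly smaller lid up to 42 mm and a small black knob (12 mm across) up to 52 mm. Origin at the centre of its underside, z up. Fully home against the back board its centre is at rack x = 0 and its near end stands 13 mm out of the rack.
- mill: dark wooden pepper mill, turned, 52 mm across and 122 mm high, standing beside one end of the rack, 295 mm from its middle; the counting starts at this end. Origin at the centre of its underside.
- napkins: steel napkin holder filled with white napkins, 100 x 50 x 90 mm, standing beside the other end of the rack, 295 mm from its middle. Origin at the centre of its underside.
- spare_tub: a second tub, the same as the one to push, already put away in one of the two outermost gaps; stays there. Origin at the centre of its underside.
- jar: small round glass jar with a metal lid, 42 mm across, 55 mm high, standing in the other outermost gap; stays there. Origin at the centre of its underside.
- mug: white mug, 76 mm across and 85 mm high, on the counter to the robot's left of the work. Origin at the centre of its underside.
- plate: white plate with a spoon and fork lying on it, 170 mm across, 23 mm high, on the counter to the robot's right of the work. Origin at the centre of its underside.
- divider1: divider 1 of 7, numbered from the rack's +y end to its -y end, at rack y = +198 mm: a rigid fixed wooden board on edge, 10 mm thick, 62 mm high. Origin in the middle of its top edge (62 mm above the counter), axes as the rack's; the top edge runs from 38.5 mm before the origin to 38.5 mm behind it along x.
- divider2: divider 2 of 7, numbered from the rack's +y end to its -y end, at rack y = +132 mm: a rigid fixed wooden board on edge, 10 mm thick, 62 mm high. Origin in the middle of its top edge (62 mm above the counter), axes as the rack's; the top edge runs from 38.5 mm before the origin to 38.5 mm behind it along x.
- divider3: divider 3 of 7, numbered from the rack's +y end to its -y end, at rack y = +66 mm: a rigid fixed wooden board on edge, 10 mm thick, 62 mm high. Origin in the middle of its top edge (62 mm above the counter), axes as the rack's; the top edge runs from 38.5 mm before the origin to 38.5 mm behind it along x.
- divider4: divider 4 of 7, numbered from the rack's +y end to its -y end, at rack y = +0 mm: a rigid fixed wooden board on edge, 10 mm thick, 62 mm high. Origin in the middle of its top edge (62 mm above the counter), axes as the rack's; the top edge runs from 38.5 mm before the origin to 38.5 mm behind it along x.
- divider5: divider 5 of 7, numbered from the rack's +y end to its -y end, at rack y = -66 mm: a rigid fixed wooden board on edge, 10 mm thick, 62 mm high. Origin in the middle of its top edge (62 mm above the counter), axes as the rack's; the top edge runs from 38.5 mm before the origin to 38.5 mm behind it along x.
- divider6: divider 6 of 7, numbered from the rack's +y end to its -y end, at rack y = -132 mm: a rigid fixed wooden board on edge, 10 mm thick, 62 mm high. Origin in the middle of its top edge (62 mm above the counter), axes as the rack's; the top edge runs from 38.5 mm before the origin to 38.5 mm behind it along x.
- divider7: divider 7 of 7, numbered from the rack's +y end to its -y end, at rack y = -198 mm: a rigid fixed wooden board on edge, 10 mm thick, 62 mm high. Origin in the middle of its top edge (62 mm above the counter), axes as the rack's; the top edge runs from 38.5 mm before the origin to 38.5 mm behind it along x.
Not all that is in view belongs to the job. Leave any orange or yellow look-alike of the mill alone.

How it is judged:
On the way, in this order (a step that is already met when the one before it is completed fails the run):
1. a finger touches the top of the first divider from the mill's end (((y of mill in the frame of rack above 0 m and height (world z) of the grasp point above 0.06 m and contact force between the fingers and divider1 above 0.3 N) or (y of mill in the frame of rack below 0 m and height (world z) of the grasp point above 0.06 m and contact force between the fingers and divider7 above 0.3 N))), for 0.05 s.
2. a finger touches the top of the second divider from the mill's end (((y of mill in the frame of rack above 0 m and height (world z) of the grasp point above 0.06 m and contact force between the fingers and divider2 above 0.3 N) or (y of mill in the frame of rack below 0 m and height (world z) of the grasp point above 0.06 m and contact force between the fingers and divider6 above 0.3 N))), for 0.05 s.
3. a finger touches the top of the third divider from the mill's end (((y of mill in the frame of rack above 0 m and height (world z) of the grasp point above 0.06 m and contact force between the fingers and divider3 above 0.3 N) or (y of mill in the frame of rack below 0 m and height (world z) of the grasp point above 0.06 m and contact force between the fingers and divider5 above 0.3 N))), for 0.05 s.
4. the tub is home in the third gap from the mill's end (x of tub in the frame of rack between -0.006 and 0.006 m and angle between the x axis of tub and the x axis of rack, either way round below 0.25 rad and height (world z) of tub below 0.004 m and angle between tub's own z axis and vertical below 0.1 rad and ((y of mill in the frame of rack above 0 m and y of tub in the frame of rack between 0.022 and 0.044 m) or (y of mill in the frame of rack below 0 m and y of tub in the frame of rack between -0.044 and -0.022 m))), for 0.1 s.
At the end, for the whole second after the job is handed in: The tub stands at rest, flat on the counter, lengthwise (within 0.25 rad) in the third gap from the mill's end, its far end within 6 mm of the back board; every other thing is within 20 mm of where it began (all of step 4 and linear speed of tub below 0.01 m/s and distance of each of spare_tub, jar, mill, napkins, mug, plate from where it was at the start of the episode below 0.02 m); the robot touches nothing.
It fails at once if the tub is lifted more than 6 mm (height (world z) of tub above 0.006 m).
It fails at once if the tub is tipped more than 0.3 rad (angle between tub's own z axis and vertical above 0.3 rad).
It fails at once if something else is pushed 20 mm or more from its place (distance of any of spare_tub, jar, mill, napkins, mug, plate from where it was at the start of the episode above 0.02 m).
It also fails if it takes over 72 s, if anything falls off the work surface, if the arm or the gripper's body presses on something with over 40 N, if the wrist force passes 120 N, or if a joint passes its speed limit or range.

## Working session

There is one attempt and no reset: what is moved stays moved. The work goes in short steps, Python scripts to look and compute and a tool call to move; the robot and the scene stay as the last step left them, time stands still between calls to the robot, and variables do not carry over. Pictures are saved under pics/ and viewed, at most 10 in all, crops included, and the job is handed in when it is done.

Besides the shell and the picture viewer there is one more tool, called after "Call:" as name(argument=value, ...) on one line, values as JSON. step_arm: Moves the arm, as the interface text tells. Its arguments: {"type":"object","properties":{"motion":{"type":"array","items":{"type":"array","items":{"type":"number"}}},"force":{"type":"number"}},"required":["motion"]}

```bash
mkdir -p pics; cat > h.py <<'E'
import numpy as np,cv2
from scipy.spatial.transform import Rotation as R
from workcell import bot
def grab(n):
    s=bot.read_state();p,d=bot.read_camera(n);np.savez(f'{n}.npz',p=p,d=d,pos=s['tool_pos'],rot=s['tcp_rot']);return p,d
def world(n,u,v,z=None):
    """world point of pixel from depth, or on the plane z"""
    f=np.load(f'{n}.npz');c=bot.calibration(n);K=np.array(c['mtx'])
    r=np.array([(u-K[0,2])/K[0,0],-(v-K[1,2])/K[1,1],-1.])
    o=np.array(c['origin']);q=np.array(c['orientation']);M=q if q.shape==(3,3) else R.from_rotvec(q).as_matrix()
    w=M@r
    if z is not None: return o+w*(z-o[2])/w[2]
    d=float(np.median(f['d'][int(v)-1:int(v)+2,int(u)-1:int(u)+2]));return o+w*d
E
python3 - <<'E'
from h import *
for n in('scene','top'):
    p,d=grab(n);cv2.imwrite(f'pics/{n}.png',p[:,:,::-1]);c=bot.calibration(n);print(n,c)
print(bot.read_state())
E
```

```text
scene {'mtx': array([[464.68749332,   0.        , 279.78269206],
       [  0.        , 464.68749332, 204.53169536],
       [  0.        ,   0.        ,   1.        ]]), 'origin': array([0.84626888, 0.53149579, 0.86122824]), 'orientation': array([0.22730575, 0.89996684, 2.50441353])}
top {'mtx': array([[518.99434453,   0.        , 271.05937238],
       [  0.        , 518.99434453, 200.117888  ],
       [  0.        ,   0.        ,   1.        ]]), 'origin': array([ 0.38048535, -0.00567707,  1.39809603]), 'orientation': array([ 0.08124705, -0.07816731, -1.58150884])}
{'time': 0.1, 'q': array([-1.31388784e+00,  2.64698166e-01,  1.60524884e+00, -1.19392208e-05,
        1.27368792e+00, -3.68757252e-02]), 'joint_vel': array([-0.00062108, -0.00073997, -0.00256963,  0.00013034,  0.00150176,
       -0.00154315]), 'joint_torque': array([ 2.30299638e-04, -5.16706824e+01, -3.68592095e+01, -5.75837430e-05,
        6.28602007e-03, -2.85407486e-05]), 'tool_pos': array([ 0.19530606, -0.64543664,  0.23006664]), 'tcp_rot': array([-3.10575237e+00, -4.59525909e-01,  3.69800160e-04]), 'wrist_force': array([ 0.1868854 ,  0.42475283, -0.20842513]), 'torque': array([ 0.00564644,  0.01145446, -0.01429472]), 'grip_force': 0.0, 'width': 1.0001002943676591}
```

View pics/top.png

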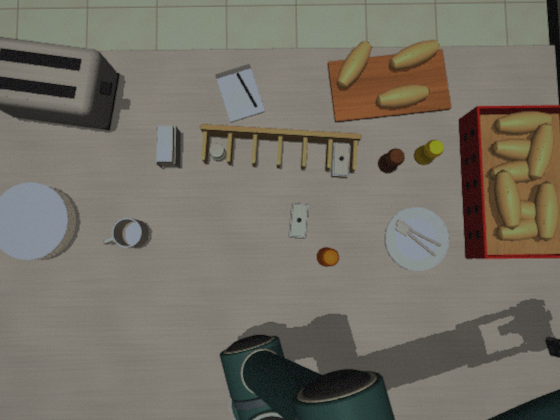

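View pics/scene.png

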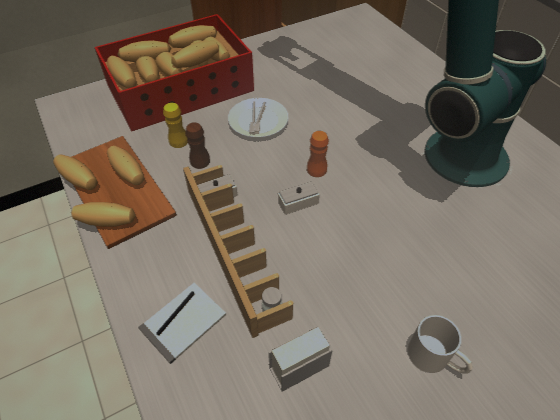

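```bash
python3 - <<'E'
from h import *
p=np.load('top.npz')['p'][115:275,190:450,::-1]
cv2.imwrite('pics/crop.png',cv2.resize(p,None,fx=3,fy=3,interpolation=cv2.INTER_CUBIC))
E
```

```text
(no output)
```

View pics/crop.png

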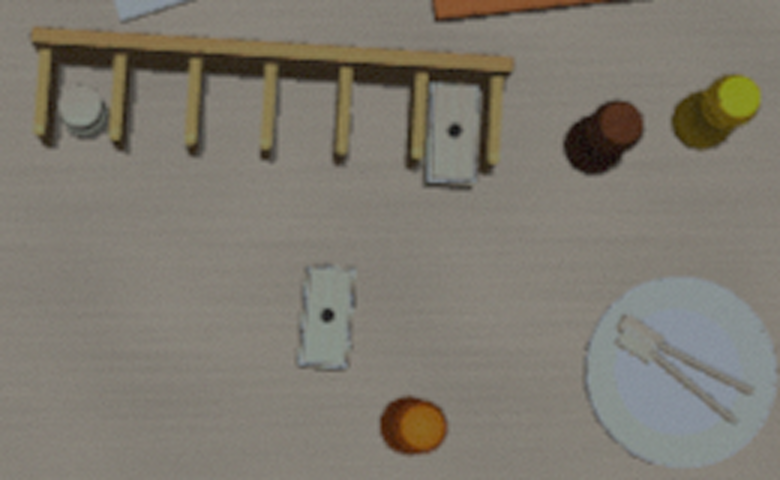

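The picture shows the mill candidates in the top image. Dark brown is at (392,160), yellow at (428,152) and orange at (328,257). The dark one, beside the rack's right end, fits "dark wooden, beside the rack end", so counting starts at the -y end: dividers 7, 6, 5, then gap y = -33. Of the two tubs, the one at (299,220) stands free in front of the rack, and the one at (341,160) is the spare.

```bash
python3 - <<'E'
from h import *
c=lambda x,y:(190+(x+.5)/3-.5,115+(y+.5)/3-.5)
F=np.array([world('top',*c(*p),z=.062) for p in[(41,133),(116,139),(192,147),(266,152),(341,157),(414,160),(491,165)]])
for f in F:print('front',f.round(4))
print('spacing',np.linalg.norm(np.diff(F,axis=0),axis=1).round(4))
B=[world('top',*c(*p),z=.085) for p in[(33,28),(513,58)]];print('board back',B, np.linalg.norm(B[0]-B[1]))
dy=np.polyfit(F[:,1],F[:,0],1)[0]; print('rack yaw deg (fronts)',np.degrees(-np.arctan(dy)),'board',np.degrees(-np.arctan2(*(B[0]-B[1])[:2])))
print('centre front',F.mean(0))
print('knob',world('top',*c(327,315),z=.052))
T=np.array([world('top',*c(*p),z=.036) for p in[(305,265),(353,266),(347,370),(298,366)]]);print(T.round(4),T.mean(0))
a=(T[0]+T[1]-T[2]-T[3])/2;print('tub len,yaw',np.linalg.norm(a),np.degrees(np.arctan2(a[1],a[0])))
print('orange',world('top',*c(424,428),z=.12),'mill',world('top',*c(620,122),z=.122))
p=np.load('top.npz');print('depth heights', world('top',*c(266,130)),world('top',*c(320,290)))
s=np.load('scene.npz')['p'][140:300,170:370,::-1]
cv2.imwrite('pics/scrop.png',cv2.resize(s,None,fx=3.7,fy=3.7,interpolation=cv2.INTER_CUBIC))
E
```

```text
front [0.6264 0.1715 0.062 ]
front [0.6203 0.1063 0.062 ]
front [0.6124 0.0403 0.062 ]
front [ 0.6072 -0.0239  0.062 ]
front [ 0.602 -0.089  0.062]
front [ 0.5986 -0.1523  0.062 ]
front [ 0.5933 -0.2189  0.062 ]
spacing [0.0655 0.0665 0.0644 0.0652 0.0634 0.0669]
board back [array([0.71382111, 0.17548363, 0.085     ]), array([ 0.68230191, -0.23672765,  0.085     ])] 0.41341456394964265
rack yaw deg (fronts) -4.808552964173249 board -4.372538892278236
centre front [ 0.60858897 -0.02370097  0.062     ]
knob [ 0.46545617 -0.07493566  0.052     ]
[[ 0.5107 -0.0572  0.036 ]
 [ 0.5093 -0.0994  0.036 ]
 [ 0.4182 -0.0924  0.036 ]
 [ 0.4222 -0.0497  0.036 ]] [ 0.46509471 -0.07464712  0.036     ]
tub len,yaw 0.09008595904135074 -4.618394138170195
orange [ 0.36791044 -0.14893641  0.12      ] mill [ 0.61855607 -0.31744572  0.122     ]
depth heights [ 0.62681101 -0.02420919  0.06062645] [ 0.48800672 -0.06970844  0.04221713]
```

View pics/scrop.png

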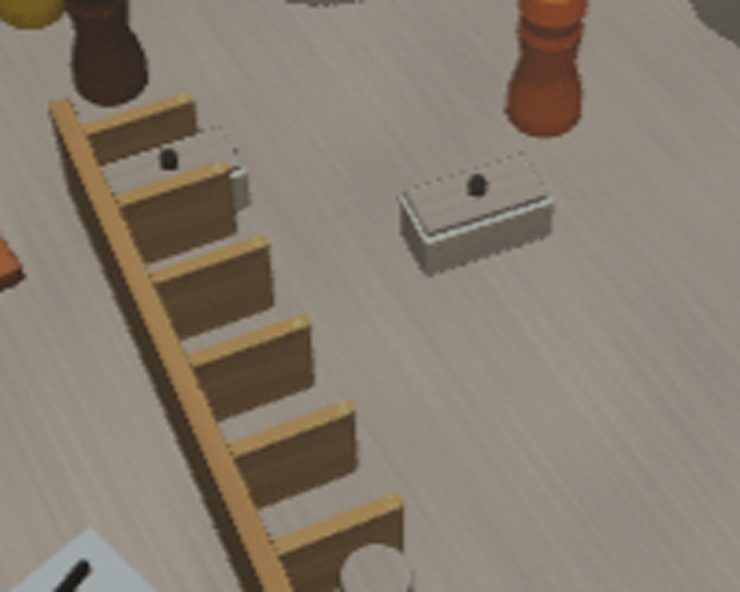

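The enlarged view confirms dark mill at the spare tub's end of the rack, with that gap filled and the gaps either side of divider 5 empty. The loose tub stands square to the rack. Measured sizes agree: divider spacing 65 mm, tub 90 mm, board 413 mm, heights 61 and 42 mm.

```bash
cat >> h.py <<'E'
YAW=np.radians(-4.6);O=np.array([.6405,-.0263])
ex=np.array([np.cos(YAW),np.sin(YAW)]);ey=np.array([-ex[1],ex[0]])
def W(x,y): return O+x*ex+y*ey
def go(x,y,z,s=None):
    "shift (cm) and twist (deg) from present pose to rack point x,y (m), height z, tool x along rack x"
    s=s or bot.read_state();r=R.from_rotvec(s['tcp_rot']);M=r.as_matrix()
    d=M.T@(np.array([*W(x,y),z])-s['tool_pos'])
    t=np.degrees(np.arctan2(M[1,0],M[0,0])-YAW)
    print('rack',(x,y,z),'-> cm',(100*d).round(2),'twist',round((t+90)%180-90,1))
E
python3 -c "
from h import *
go(-.005,-.198,.11)"
```

```text
rack (-0.005, -0.198, 0.11) -> cm [ 52.84 -28.1   12.07] twist 21.4
```

Call:
step_arm(motion=[[0, 52.8, -28.1, 4, 21.4], [0, 52.8, -28.1, 4, 21.4], [0, 52.8, -28.1, 4, 21.4], [0, 52.8, -28.1, 4, 21.4], [0, 52.8, -28.1, 4, 21.4], [0, 52.8, -28.1, 4, 21.4], [0, 52.8, -28.1, 4, 21.4], [0, 52.8, -28.1, 4, 21.4], [0, 52.8, -28.1, 4, 21.4], [0, 52.8, -28.1, 4, 21.4], [0, 52.8, -28.1, 4, 21.4], [0, 52.8, -28.1, 4, 21.4], [0, 52.8, -28.1, 4, 21.4], [0, 52.8, -28.1, 4, 21.4], [0, 52.8, -28.1, 4, 21.4], [0, 52.8, -28.1, 4, 21.4], [0, 52.8, -28.1, 12.5, 21.4], [0, 52.8, -28.1, 12.5, 21.4], [0, 52.8, -28.1, 12.5, 21.4], [0, 52.8, -28.1, 12.5, 21.4]])

```text
time: 2.1
tool_pos: [0.6184, -0.2251, 0.1062]
tcp_rot: [-3.139, 0.128, 0.002]
wrist_force: [0.6, 0.1, 1.3]
width: -0.0
grip_force: 0.0
```

```bash
python3 -c "
from h import *
go(-.005,-.198,.062)
p,d=grab('wrist');cv2.imwrite('pics/w1.png',p[:,:,::-1])"
```

```text
rack (-0.005, -0.198, 0.062) -> cm [ 0.11 -0.19  4.42] twist -0.1
```

View pics/w1.png

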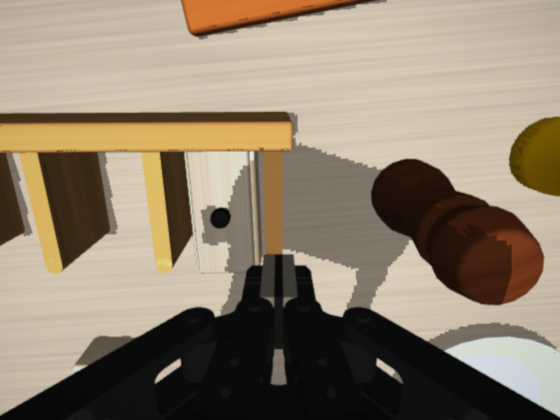

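The wrist view shows the shut fingertips (about 278,270) over divider 7 (about 273,200), with the spare tub to the left and the dark mill well clear to the right. Lower onto it.

Call:
step_arm(motion=[[0, 0, 0, 3, 0], [0, 0, 0, 4.0, 0], [0, 0, 0, 4.3, 0], [0, 0, 0, 4.5, 0], [0, 0, 0, 4.6, 0], [0, 0, 0, 4.6, 0]])

```text
time: 2.75
tool_pos: [0.6203, -0.2246, 0.0621]
tcp_rot: [3.138, -0.125, 0.003]
wrist_force: [-1.2, 0.4, 4.3]
width: 0.005
grip_force: 2.2
```

Call:
step_arm(motion=[[0, 0, 0, 0.1, 0], [0, 0, 0, 0.2, 0], [0, 0, 0, 0.2, 0]])

```text
time: 3.05
tool_pos: [0.6204, -0.2246, 0.062]
tcp_rot: [3.138, -0.125, 0.003]
wrist_force: [-6.2, 2.2, 13.6]
width: -0.0
grip_force: 7.3
```

```bash
python3 -c "
from h import *
go(-.005,-.132,.062)"
```

```text
rack (-0.005, -0.132, 0.062) -> cm [-0.08 -6.73 -0.  ] twist 0.0
```

Call:
step_arm(motion=[[0, 0, 0, -2.5, 0], [0, 0, -3.4, -2.5, 0], [0, 0, -6.7, -2.5, 0], [0, 0, -6.7, -2.5, 0], [0, 0, -6.7, -1.2, 0], [0, 0, -6.7, -0.6, 0], [0, 0, -6.7, -0.2, 0], [0, 0, -6.7, 0, 0], [0, 0, -6.7, 0, 0]])

```text
time: 3.95
tool_pos: [0.6242, -0.1579, 0.0619]
tcp_rot: [-3.138, 0.127, 0.003]
wrist_force: [-11.0, 5.2, 25.6]
width: 0.005
grip_force: 12.6
```

```bash
python3 -c "
from h import *
go(-.005,-.066,.062)"
```

```text
rack (-0.005, -0.066, 0.062) -> cm [ 0.06 -6.65  0.  ] twist -0.0
```

Second touched (25 N on the fingers). On to the third, a little lighter.

Call:
step_arm(motion=[[0, 0, 0, -2.5, 0], [0, 0, -3.4, -2.5, 0], [0, 0, -6.6, -2.5, 0], [0, 0, -6.6, -2.5, 0], [0, 0, -6.6, -1.2, 0], [0, 0, -6.6, -0.6, 0], [0, 0, -6.6, -0.3, 0], [0, 0, -6.6, -0.15, 0], [0, 0, -6.6, -0.15, 0]])

```text
time: 4.85
tool_pos: [0.629, -0.0926, 0.062]
tcp_rot: [-3.138, 0.128, 0.005]
wrist_force: [-10.0, 2.9, 19.7]
width: -0.004
grip_force: 10.2
```

```bash
python3 -c "
from h import *
go(-.005,-.066,.13)
go(-.204,-.0624,.13)
go(-.204,-.0624,.010)"
```

```text
rack (-0.005, -0.066, 0.13) -> cm [ 0.1  -0.11 -6.8 ] twist -0.1
rack (-0.204, -0.0624, 0.13) -> cm [-19.8   -0.45  -6.75] twist -0.1
rack (-0.204, -0.0624, 0.01) -> cm [-19.77  -0.44   5.25] twist -0.1
```

Call:
step_arm(motion=[[0, 0, 0, -4, 0], [0, 0, 0, -6.8, 0], [8.5, -5, 0, -6.8, 0], [8.5, -10, -0.2, -6.8, 0], [8.5, -15, -0.4, -6.8, 0], [8.5, -19.4, -0.5, -6.8, 0], [8.5, -19.4, -0.5, -6.8, 0], [8.5, -19.4, -0.5, -6.8, 0]])

```text
time: 5.65
tool_pos: [0.4358, -0.0719, 0.1269]
tcp_rot: [3.139, -0.128, -0.001]
wrist_force: [0.4, 0.3, 0.6]
width: 0.985
grip_force: 0.0
```

```bash
python3 -c "
from h import *
go(-.200,-.0624,.012)
p,d=grab('wrist');cv2.imwrite('pics/w2.png',p[:,:,::-1])"
```

```text
rack (-0.2, -0.0624, 0.012) -> cm [ 0.05  0.05 11.49] twist -0.1
```

View pics/w2.png

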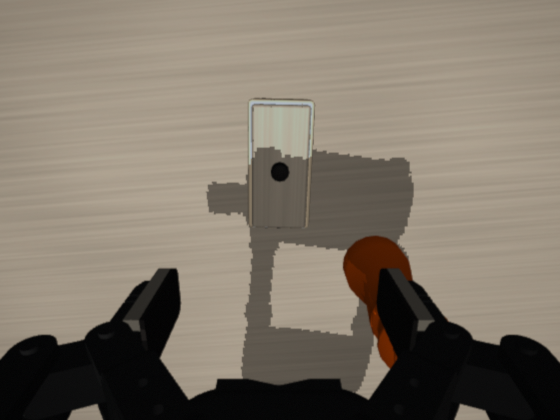

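The wrist view shows the tub (knob 280,172) centred between the fingers. The orange mill (375,260) is close to the right finger, so check its clearance.

```bash
python3 - <<'E'
from h import *
c=bot.calibration('wrist');K=np.array(c['mtx']);T=np.array(c['T_tool_cam']);f=np.load('wrist.npz')
M=R.from_rotvec(f['rot']).as_matrix()
def w(u,v,z):
    r=M@T[:3,:3]@np.array([(u-K[0,2])/K[0,0],-(v-K[1,2])/K[1,1],-1.]);o=f['pos']+M@T[:3,3]
    p=o+r*(z-o[2])/r[2]; q=p[:2]-O; return p.round(4),'rack',(q@ex).round(4),(q@ey).round(4)
for u,v,z in[(280,172,.052),(249,98,.036),(314,101,.036),(250,228,.036),(307,228,.036),(375,237,.03),(344,266,.03),(411,266,.03),(375,260,.03)]:print(u,v,w(u,v,z))
E
```

```text
280 172 (array([ 0.4661, -0.0753,  0.052 ]), 'rack', np.float64(-0.1699), np.float64(-0.0628))
249 98 (array([ 0.5126, -0.0592,  0.036 ]), 'rack', np.float64(-0.1249), np.float64(-0.043))
314 101 (array([ 0.5073, -0.1007,  0.036 ]), 'rack', np.float64(-0.1268), np.float64(-0.0849))
250 228 (array([ 0.4231, -0.0502,  0.036 ]), 'rack', np.float64(-0.2148), np.float64(-0.0412))
307 228 (array([ 0.4197, -0.0912,  0.036 ]), 'rack', np.float64(-0.2149), np.float64(-0.0824))
375 237 (array([ 0.4058, -0.1418,  0.03  ]), 'rack', np.float64(-0.2247), np.float64(-0.134))
344 266 (array([ 0.3835, -0.1182,  0.03  ]), 'rack', np.float64(-0.2488), np.float64(-0.1122))
411 266 (array([ 0.3792, -0.1695,  0.03  ]), 'rack', np.float64(-0.2489), np.float64(-0.1637))
375 260 (array([ 0.3867, -0.1419,  0.03  ]), 'rack', np.float64(-0.2437), np.float64(-0.1356))
```

Call:
step_arm(motion=[[6.5, 2, 0, 2, 0], [6.5, 2, 0, 6, 0], [6.5, 2, 0, 9, 0], [6.5, 2, 0, 11.5, 0], [6.5, 2, 0, 11.5, 0], [6.5, 2, 0, 11.5, 0]])

```text
time: 6.3
tool_pos: [0.458, -0.0732, 0.0126]
tcp_rot: [-3.139, 0.126, 0.001]
wrist_force: [0.5, 0.3, 0.8]
width: 0.764
grip_force: 0.0
```

Call:
step_arm(motion=[[3.8, 0, 0, 0, 0], [3.8, 0, 0, 0, 0], [3.8, 0, 0, 0, 0], [3.8, 0, 0, 0, 0], [3.8, 0, 0, 0, 0]], force=20)

```text
time: 6.8
tool_pos: [0.4594, -0.0735, 0.0147]
tcp_rot: [3.138, -0.125, 0.008]
wrist_force: [1.9, -2.6, 6.5]
width: 0.51
grip_force: 22.1
```

```bash
python3 -c "
from h import *
go(-.135,-.033,.0115)
go(-.047,-.033,.0115)"
```

```text
rack (-0.135, -0.033, 0.0115) -> cm [ 4.18 -2.85  0.33] twist 0.0
rack (-0.047, -0.033, 0.0115) -> cm [12.98 -2.85  0.38] twist 0.0
```

Call:
step_arm(motion=[[3.8, 0.7, -0.5, 0, 0], [3.8, 1.7, -1.2, 0, 0], [3.8, 2.7, -1.9, 0, 0], [3.8, 3.7, -2.5, 0, 0], [3.8, 4.2, -2.85, 0, 0], [3.8, 4.2, -2.85, 0, 0]])

```text
time: 7.4
tool_pos: [0.5006, -0.048, 0.0144]
tcp_rot: [3.138, -0.124, -0.003]
wrist_force: [-6.7, -2.0, 14.1]
width: 0.507
grip_force: 21.8
```

```bash
python3 - <<'E'
from h import *
go(-.048,-.033,.0115)
p,d=grab('wrist');cv2.imwrite('pics/w3.png',p[:,:,::-1])
E
```

```text
rack (-0.048, -0.033, 0.0115) -> cm [8.97 0.03 0.27] twist 0.1
```

View pics/w3.png

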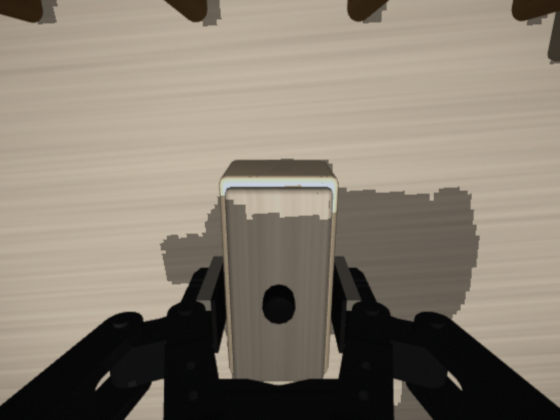

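The tub (front edge 222–338, knob 279,303) is held straight. Dividers 4 and 5 (about 202 and 362 in row 12) lie symmetrically about its axis, so it can slide in.

Call:
step_arm(motion=[[3.8, 1, 0, 0, 0], [3.8, 2.2, 0, 0, 0], [3.8, 3.4, 0, 0, 0], [3.8, 4.6, 0, 0, 0], [3.8, 5.8, 0, 0, 0], [3.8, 7, 0, 0, 0], [3.8, 8, 0, 0, 0], [3.8, 8.8, 0, 0, 0], [3.8, 8.8, 0, 0, 0]])

```text
time: 8.35
tool_pos: [0.5882, -0.0544, 0.0137]
tcp_rot: [-3.139, 0.125, 0.004]
wrist_force: [-3.6, 1.1, 7.4]
width: 0.515
grip_force: 22.9
```

Call:
step_arm(motion=[[6.5, 0, 0, 0, 0], [6.5, 0, 0, 0, 0], [6.5, 0, 0, 0, 0], [6.5, -1, 0, -4, 0], [6.5, -2, 0, -7, 0], [0, -8, 0, -7, 0], [0, -8, 0, -7, 0], [0, -8, 0, -7, 0]])

```text
time: 9.15
tool_pos: [0.5063, -0.048, 0.082]
tcp_rot: [-3.139, 0.125, 0.004]
wrist_force: [-0.4, 0.4, 0.9]
width: 0.256
grip_force: 0.0
```

```bash
python3 - <<'E'
from h import *
go(-.125,-.033,.012)
p,d=grab('wrist');cv2.imwrite('pics/w4.png',p[:,:,::-1])
E
```

```text
rack (-0.125, -0.033, 0.012) -> cm [0.71 0.07 7.  ] twist 0.0
```

View pics/w4.png

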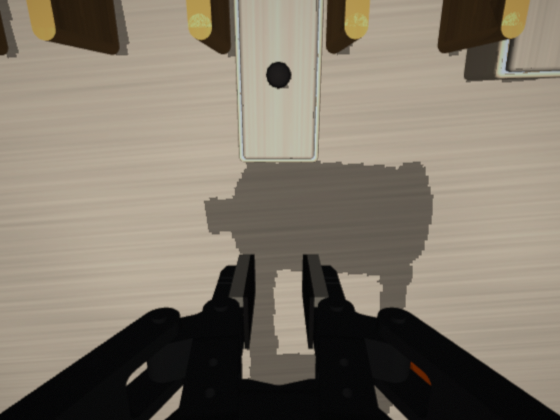

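The tub sits straight in the gap (knob 279,74, near end in row 160), between dividers 4 and 5. Next, push it home with shut fingers.

Call:
step_arm(motion=[[0, 0, 0, 3, 0], [0, 0, 0, 6, 0], [0, 0, 0, 7, 0], [0, 0, 0, 7, 0], [0, 1, 0, 7, 0], [0, 2, 0, 7, 0], [0, 3, 0, 7, 0], [0, 4, 0, 7, 0], [0, 5, 0, 7, 0], [0, 6, 0, 7, 0], [0, 6.6, 0, 7, 0], [0, 7, 0, 7, 0], [0, 7, 0, 7, 0]])

```text
time: 10.5
tool_pos: [0.58, -0.054, 0.0128]
tcp_rot: [3.139, -0.125, 0.003]
wrist_force: [-0.1, -0.4, 0.1]
width: 0.001
grip_force: 0.1
```

```bash
python3 -c "
from h import *
go(-.056,-.033,.012)"
```

```text
rack (-0.056, -0.033, 0.012) -> cm [0.21 0.05 0.08] twist 0.0
```

Call:
step_arm(motion=[[0, 0.1, 0, 0, 0], [0, 0.2, 0, 0, 0], [0, 0.3, 0, 0, 0], [0, 0.4, 0, 0, 0], [0, 0.4, 0, 0, 0]])

```text
time: 11.0
tool_pos: [0.5823, -0.0542, 0.0126]
tcp_rot: [-3.139, 0.125, 0.002]
wrist_force: [-5.1, 0.6, 3.2]
width: 0.002
grip_force: 2.5
```

Call:
step_arm(motion=[[0, 0.1, 0, 0, 0], [0, 0.2, 0, 0, 0], [0, 0.3, 0, 0, 0], [0, 0.3, 0, 0, 0]])

```text
time: 11.4
tool_pos: [0.5822, -0.0541, 0.0122]
tcp_rot: [-3.139, 0.125, 0.012]
wrist_force: [-12.8, 0.5, 8.8]
width: 0.003
grip_force: 6.3
```

The force rises without any motion, and the fist is where it should be for home. Back off and look.

Call:
step_arm(motion=[[0, -1, 0, 0, 0], [0, -4, 0, 0, 0], [0, -8, 0, -4, 0], [0, -8, 0, -8, 0], [0, -8, 0, -10, 0], [0, -8, 0, -10, 0]])

```text
time: 12.0
tool_pos: [0.5105, -0.0487, 0.1176]
tcp_rot: [3.138, -0.125, 0.019]
wrist_force: [0.7, 0.1, -0.3]
width: 0.0
grip_force: 0.0
```

```bash
python3 - <<'E'
from h import *
p,d=grab('wrist');cv2.imwrite('pics/w5.png',p[:,:,::-1]);print(bot.read_state()['wrist_force'])
E
```

```text
[-0.07907211 -0.83774164 -0.63653486]
```

View pics/w5.png

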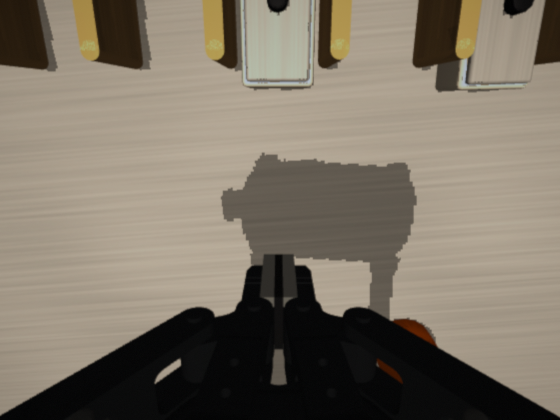

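The pushed tub's near end (row 87) and knob (278,3) line up with the spare tub's (row 88, knob 519,4). It is centred between dividers 4 and 5 (215 and 340), so it is home. The arm is clear.

```bash
python3 -c "
from workcell import bot
print(bot.finish_job())"
```

```text
the job is handed in; nothing more can be done
None
```

I touched dividers 7, 6 and 5 in order from the mill's end and slid the tub along the counter fully home into the third gap, first lightly gripped and then pushed from behind. Nothing else was moved that I could see; the job is handed in, but no verdict came back.

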